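# Hold the deposit safe's drop slot open with its key

### The arm

A 6-joint arm with a two-finger parallel gripper is mounted at the origin on a cart in front of the work surface, level with it; the furniture and walls round the work are solid. World frame = base frame: x ahead of the robot, y to its left, z up, the work surface at z = 0. Lengths are in mm, angles in degrees, forces in N, time in s.
With the tool pointing down it reaches from about 300 to 850 mm from the base axis. Payload 4.2 kg.
Tool frame: the origin (TCP) lies at the centre of the arm's flange, where the gripper is bolted on; the fingertips stand 191 mm ahead of it and the grasp point (between the pads) lies 172 mm ahead of it; y points along the fingers, x is the direction in which the jaws open and shut, and the axes are right-handed (so a half turn about y gives the same grasp; the last joint's range is limited). The gripper opens to 91 mm and grips with 3 to 60 N. Pads are 32 mm wide; open, the fingers measure 118 mm over their backs; the gripper's body (76 mm by 178 mm) begins 60 mm behind the grasp point.
Start: joints at [-78.438, 18.312, 89.639, -0, 72.044, -1.146], TCP at [126.49, -560.913, 404.776] pointing down, gripper open.
Joint ranges: [-177.97, 177.97], [-48.28, 115.42], [12.27, 149.76], [-77.06, 257.06], [2.81, 150.46], [-146.56, 146.56]. Speed limits (degrees/s): [147.25, 147.25, 180, 180, 180, 180].

### API

Orientations are given as [roll, pitch, yaw] about the fixed x, y, z axes, in that order (R = Rz(yaw) Ry(pitch) Rx(roll)).
In Python, from workcell import env gives the robot as it stands.
- The arm moves only by the tool carry_out, never from a script. Its argument "increments" is a list of rows, each a list of 3 entries, a list of its own where there are three numbers: the turn, a rotation vector about the tool's x, y, z in rad, then the shift along the tool's x, y, z in mm, then the closure, from 0 (fully open) to 1 (shut). In form: [[[wx, wy, wz], [dx, dy, dz], claw], ...]. A call has 1 to 10 rows; each row is the pose to reach, as a shift and turn from the pose commanded when the call began, along the tool's axes at that moment; what a row does not reach only later rows make up. A row lasts 1/12 s, in which the tool goes at most 41.7 mm and 7.16 degrees, less where a joint would pass 70% of its speed; a pose out of reach is approached as far as the arm can. A call with a gripper value outside its range is refused whole. The fingers move at their own pace and stop on an object; "force" is the grip in N (left out, the last holds). Time passes only in rows, so rows that repeat a pose let the fingers close. It gives the time, the measured TCP pose, the force and the opening at its end, in the units of the state.
- env.state(): the state, without advancing time (a new reading comes with each control period).
- env.grab_frame(name): name is "scene" or "top" or "wrist"; returns a dict with "frame" (384x512x3 uint8, blue, green, red), "z_map" (384x512 float32, mm along the optical axis (not along the pixel's ray), 0 where there is no reading), "camera_matrix" (3x3 intrinsics, pixels), "k1" (the pictures are not rectified: a ray, as slopes to the right and down, at radius r is drawn at 1 + k1 r^2 times it, then the intrinsics apply), "rvec" (rotation vector, rad) and "tvec" (3), from world to camera coordinates, as OpenCV has them; the wrist camera has in their place "hand_eye" (4x4, takes a point from camera to tool coordinates, whose origin is the TCP and whose axes are the tool frame's). Camera axes: x right, y down, z forward; pixel columns grow to the right and rows downward; lengths in mm; the calibration is good to about 2 mm. A picture is of the moment at which its call begins: read the wrist's pose just before it.
- env.job_done(): hands the job in, once; it reports no verdict.
The state is a dict: "time_s": time; "qpos": joint angles; "qvel": joint speeds; "effort": joint torques, N m; "ee_pos": TCP position; "ee_rot": TCP orientation; "force": force on the tool from outside, world axes, zero at the start; "torque": the same for the moment, N m; "gripper_width": finger opening in mm.
Only numpy, scipy, OpenCV 4.12 (cv2) and the standard library are available. Lean on these libraries where they do the work, as an engineer would, in place of code of your own. Each camera call takes 0.05 s, during which the arm holds its last target. There are 200 camera calls.

### The job

We are cashing up: take the blue-capped key out of the key stand and push it fully home into the lock on top of the grey deposit safe; the lock's pins are sticky, so when the key stops part way, wiggle it with small twists to both sides to get it past them. Then turn it a quarter turn clockwise (seen from above) to the stop, which draws back the red shutter under the drop slot against a spring, and finish while still holding the key there, turned and fully in, so that I can drop the takings through. Leave the red-capped key standing where it is.

Things in the scene. Friction and masses are not known exactly. Their poses are not given: they have to be found in the camera images.
- key_blue: the safe's key: steel, blue plastic cap, 83 mm long, about 80 g, upright in the stand. Origin: centre of its tip; z up to the cap, y across its bits, x through its thickness. Same after a half turn. Round stem 7.5 mm, tip tapered to 3 mm; bits 5 mm thick, 20 mm across, z = 7.5 to 40 mm, below them two tongues 1.6 mm thick, 18 mm across (12 mm below z = 3); collar 23 mm wide at z = 40 to 43 mm
- key_blue_cap (a point): centre of the blue cap, 65 mm above the key's tip; axes as the key's. The cap is 10 mm thick (x), 34 mm wide (y), 36 mm high: grip it here from above, fingers closing along the key's x
- key_red: another key of the same shape with a red cap, in the other pocket of the stand, to be left alone. Origin at its tip
- key_stand: fixed dark wooden block 52 (x) x 116 (y) x 50 mm high on a foot 62 x 126 x 9 mm, origin under its centre. Two open-topped pockets 29 mm either side of the centre along y hold the keys upright, collar on the block's top, tips 10 mm above the table, the keys' y along the block's y; which key is in which pocket varies
- safe: grey steel deposit safe fixed on the table, 170 (x) x 230 (y) x 113 mm high, origin under its centre, front to -x. Its flat top carries the lock at front right (x = -38, y = -45 mm) and behind it the drop slot, 22 x 140 mm along y, with a red shutter under it
- lock_face (a point): centre of the keyway's mouth in the round brass plug (36 mm wide, flat, 118 mm above the table). Axes as the safe's, z up; does not turn with the plug. At rest the keyway lies along y: 9.5 (x) x 23.4 mm (y), flared to about 14 mm in x over the top 3 mm; the key has 1 mm play in x, 0.22 rad in twist. It goes straight down; home, the collar lies on the face and the tip is 40 mm below it
- lock_pins (a point): inside the lock, on its axis, 16 mm below the face: level of the flat tops of two gummed pins, one beside each wing of the keyway. They stop the key dead with its tip 23.5 mm below the face (16 mm if a tongue stands on a pin); hard pushing only jams it. Twisted 0.2 rad anticlockwise (seen from above) the tongues push the pins aside (4 N each), where they stay; twisted back, the key goes on
- plug (a joint): turn of the lock plug, rad: 0 at rest, grows clockwise seen from above, stop at 1.40 (with the play, the key itself turns about a quarter). A spring turns it back: 0.06 N m at 0, 0.2 N m at the stop. It is blocked until the key is within 2 mm of home; the key's last 6 mm press a spring of 2 to 3 N that lifts the key if nothing holds it down
- shutter (a joint): how far the red shutter is drawn back from the drop slot, m: 0 closed, 0.024 fully open; driven by the plug (17.1 mm per rad)

How it is judged:
By the outcome, as a careful person would: the job done as asked, in the order asked, and still so for the second after the job is handed in, while the arm keeps its last pose, push and grip.
It also fails if it takes over 54 s, if anything falls off the work surface, if the arm or the gripper's body presses on something with over 40 N, if the wrist force passes 120 N, or if a joint passes its speed limit or range.

## Working session

There is one attempt and no reset: what is moved stays moved. The work goes in short steps, Python scripts to look and compute and a tool call to move; the robot and the scene stay as the last step left them, time stands still between calls to the robot, and variables do not carry over. Pictures are saved under pics/ and viewed, about 8 in all and at most 12, crops included, and the job is handed in when it is done.

Besides the shell and the picture viewer there is one more tool, called after "Emit:" as name([rows], argument=value, ...), one row to a line, values as JSON. carry_out: Moves the arm, as the interface text tells. Its arguments: {"type":"object","properties":{"increments":{"type":"array","items":{"type":"array"}},"force":{"type":"number"}},"required":["increments"]}

```bash
mkdir -p pics; cat > h.py <<'E'
import numpy as np, cv2
from scipy.spatial.transform import Rotation as R
from workcell import env
def cam(name):
    s=env.state(); f=env.grab_frame(name)
    if "hand_eye" in f:
        T=np.eye(4);T[:3,:3]=R.from_euler('xyz',s['ee_rot'],degrees=True).as_matrix();T[:3,3]=s['ee_pos'];W=T@np.array(f['hand_eye'])
    else:
        W=np.eye(4);r=cv2.Rodrigues(np.array(f['rvec'],float))[0];W[:3,:3]=r.T;W[:3,3]=-r.T@np.array(f['tvec'],float).ravel()
    f['W']=W; return f
def rays(f,uv):
    K=np.array(f['camera_matrix']);k=float(f['k1'])
    return cv2.undistortPoints(np.array(uv,float).reshape(-1,1,2),K,np.array([k,0,0,0.])).reshape(-1,2)
def onplane(f,uv,z):
    d=np.c_[rays(f,uv),np.ones(len(uv))]@f['W'][:3,:3].T; o=f['W'][:3,3]
    return o+d*((z-o[2])/d[:,2])[:,None]
def cloud(f):
    h,w=f['z_map'].shape;u,v=np.meshgrid(np.arange(w),np.arange(h))
    r=rays(f,np.stack([u.ravel(),v.ravel()],1));z=f['z_map'].ravel()
    p=np.c_[r*z[:,None],z]@f['W'][:3,:3].T+f['W'][:3,3]
    p[z==0]=np.nan; return p.reshape(h,w,3)
E
python3 - <<'E'
from h import *
a=cam('scene');b=cam('top')
cv2.imwrite('pics/1.png',np.hstack([a['frame'],b['frame']])[:, :] if 0 else cv2.resize(np.vstack([a['frame'],b['frame']]),(800,1200))[:600])
cv2.imwrite('pics/1.png',a['frame']);cv2.imwrite('pics/2.png',cv2.resize(b['frame'],(800,600)))
import pickle;pickle.dump((a,b),open('f.pkl','wb'))
s=env.state();print(s)
E
```

```text
{'time_s': 0.1, 'qpos': array([-7.84384302e+01,  1.83489395e+01,  8.96975263e+01, -1.10713604e-03,
        7.20421850e+01, -1.14589887e+00]), 'qvel': array([ 0.077874  , -0.10404125, -0.07757917,  0.0566686 , -0.06770282,
       -0.13834076]), 'effort': array([-1.29004843e-04, -4.13333166e+01, -2.32510847e+01,  7.28520867e-02,
        4.22398467e-02, -6.35377592e-05]), 'ee_pos': array([ 126.45708165, -560.78956814,  404.00727317]), 'ee_rot': array([-8.99992796e+01,  8.86542137e-02, -7.72921886e+01]), 'force': array([ 0.32981995, -0.34900233,  0.23862071]), 'torque': array([-0.00286251,  0.04886042,  0.01056696]), 'gripper_width': 91.22809335166285}
```

View pics/2.png

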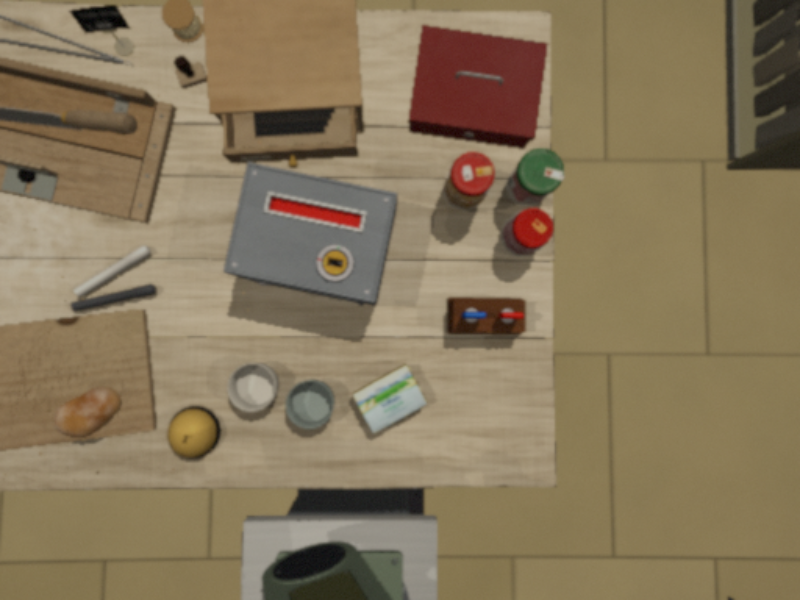

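View pics/1.png

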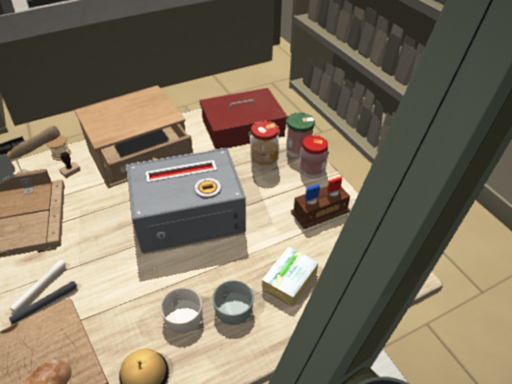

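Top view (800x600): the safe has its lock at (335,263), and the stand has the blue cap at (475,316) and the red cap at (512,315). I'll measure these now.

```bash
python3 - <<'E'
from h import *
import pickle;a,b=pickle.load(open('f.pkl','rb'))
for n,f in(('scene',a),('top',b)):
    c=cloud(f);hsv=cv2.cvtColor(f['frame'],cv2.COLOR_BGR2HSV)
    for col,m in(('blue',(hsv[...,0]>105)&(hsv[...,0]<125)&(hsv[...,1]>150)),('red',((hsv[...,0]<6)|(hsv[...,0]>174))&(hsv[...,1]>180))):
        m=m&(c[...,2]>70)&(c[...,2]<98)&(c[...,1]<-100)&(abs(c[...,0]-500)<100) if col=='red' else m&(c[...,2]>60)
        p=c[m&np.isfinite(c[...,2])]
        if len(p):print(n,col,len(p),np.median(p,0),p.min(0),p.max(0))
g=lambda l,z:print(onplane(b,(np.array(l)+.5)*.64-.5,z).round(1).tolist())
g([(249,166),(396,193),(377,302),(227,272)],113)
g([(335,263)],118); g([(475,316),(512,315)],93); g([(448,298),(524,299),(524,335),(448,334)],59)
print(b['W'].round(3))
E
```

```text
scene blue 138 [ 483.7376923  -207.06998412   80.40459468] [ 480.60339249 -223.36332663   62.87463346] [ 488.10210831 -193.59716787   95.69643866]
scene red 156 [ 484.62035657 -274.30696053   83.76473282] [ 479.87651429 -318.86552791   70.16744834] [ 599.96077911 -251.48583741   92.91687008]
top blue 43 [ 486.01384429 -208.11635523   92.77827934] [ 481.27720698 -224.64472504   73.55699264] [ 488.49316778 -193.82641619   95.73097533]
top red 100 [ 592.4960873  -287.78533394   88.04471466] [ 481.41388341 -320.21165299   77.83326849] [ 599.98716414 -251.17720467   96.62239947]
[[706.3, 130.5, 113.0], [667.3, -89.0, 113.0], [503.7, -61.1, 113.0], [547.6, 160.5, 113.0]]
[[561.1, 1.1, 118.0]]
[[483.5, -209.9, 93.0], [485.2, -266.3, 93.0]]
[[512.3, -172.4, 59.0], [511.0, -293.1, 59.0], [454.0, -292.5, 59.0], [455.4, -172.2, 59.0]]
[[ 2.00000e-03 -9.99000e-01  5.20000e-02  4.74060e+02]
 [-1.00000e+00 -3.00000e-03 -1.70000e-02 -7.97600e+01]
 [ 1.70000e-02 -5.20000e-02 -9.99000e-01  9.34318e+02]
 [ 0.00000e+00  0.00000e+00  0.00000e+00  1.00000e+00]]
```

```bash
cat >> h.py <<'E'
def inc(pos,yaw):
    s=env.state();R0=R.from_euler('xyz',s['ee_rot'],degrees=True);Rt=R.from_euler('xyz',[-90,0,yaw],degrees=True)
    print('turn',(R0.inv()*Rt).as_rotvec().round(3),'shift',R0.inv().apply(np.array(pos)-s['ee_pos']).round(1))
E
python3 -c "
from h import *
inc([484,-208.5,360],0)"
```

```text
turn [-1.000e-03 -1.349e+00 -1.000e-03] shift [-264.9   44.4  426.3]
```

Emit:
carry_out([
  [[0,-0.12,0],[-22,4,36],0],
  [[0,-0.24,0],[-44,8,72],0],
  [[0,-0.36,0],[-66,11,107],0],
  [[0,-0.48,0],[-88,15,142],0],
  [[0,-0.6,0],[-110,19,178],0],
  [[0,-0.72,0],[-132,22,213],0],
  [[0,-0.84,0],[-155,26,249],0],
  [[0,-0.96,0],[-178,30,284],0],
  [[0,-1.08,0],[-200,34,320],0],
  [[0,-1.2,0],[-222,38,356],0],
])

```text
time_s: 0.93
ee_pos: [422.5, -267.4, 366.9]
ee_rot: [-90.0, 0.0, -8.2]
force: [0.1, -0.3, 0.1]
gripper_width: 91.4
```

```bash
python3 -c "
from h import *
s=env.state();print(s['ee_pos'],s['ee_rot'],s['time_s'])
inc([484,-208.5,360],0)"
```

```text
[ 422.53977089 -267.39337505  366.85221474] [-9.00002629e+01  1.89084941e-02 -8.19500900e+00] 0.9333
turn [-0.    -0.143 -0.   ] shift [52.4  6.8 67.1]
```

Emit:
carry_out([
  [[0,-0.075,0],[21,3,27],0],
  [[0,-0.143,0],[42,5,54],0],
  [[0,-0.143,0],[52,7,67],0],
  [[0,-0.143,0],[52,7,67],0],
  [[0,-0.143,0],[52,7,67],0],
])

```text
time_s: 1.35
ee_pos: [483.2, -210.2, 359.6]
ee_rot: [-90.0, 0.1, -0.2]
force: [-0.6, 0.2, 0.1]
gripper_width: 90.9
```

```bash
python3 - <<'E'
from h import *
s=env.state();print(s['ee_pos'],s['ee_rot'],s['time_s'])
f=cam('wrist');cv2.imwrite('pics/3.png',f['frame'])
import pickle;pickle.dump(f,open('w.pkl','wb'))
c=cloud(f);hsv=cv2.cvtColor(f['frame'],cv2.COLOR_BGR2HSV)
m=(hsv[...,0]>105)&(hsv[...,0]<125)&(hsv[...,1]>150)
for z in(60,90):
  p=c[m&(c[...,2]>z)];print(len(p),np.median(p,0),p.min(0),p.max(0))
m=((hsv[...,0]<6)|(hsv[...,0]>174))&(hsv[...,1]>150)&(c[...,2]>88)&(c[...,2]<97)&(abs(c[...,0]-484)<15)
p=c[m];print(len(p),np.median(p,0))
E
```

```text
[ 483.18576969 -210.15164564  359.62446782] [-89.99692011   0.09190025  -0.22745954] 1.35
318 [ 487.14237719 -206.72220856   93.49128703] [ 483.39327661 -224.86571868   65.98787792] [ 491.0389092  -192.8628161    95.97904923]
273 [ 487.14249288 -209.05173898   93.69166863] [ 483.39327661 -224.86571868   90.28850349] [ 491.0389092  -193.47719065   95.97904923]
121 [ 486.30965863 -257.16347087   93.30319761]
```

View pics/3.png

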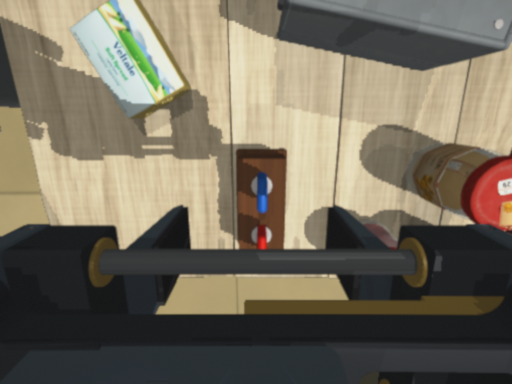

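The wrist view shows the blue cap at (262,190) and the red cap at (262,237). The stand is aligned with the tool, so I can descend straight down.

Emit:
carry_out([
  [[0,-0.004,0],[3,30,1.5],0.3],
  [[0,-0.004,0],[3,60,1.5],0.4],
  [[0,-0.004,0],[3,85,1.5],0.4],
  [[0,-0.004,0],[3,100,1.5],0.4],
  [[0,-0.004,0],[3,110,1.5],0.4],
  [[0,-0.004,0],[3,110,1.5],0.4],
  [[0,-0.004,0],[3,110,1.5],0.8],
  [[0,-0.004,0],[3,110,1.5],1],
  [[0,-0.004,0],[3,110,1.5],1],
  [[0,-0.004,0],[3,110,1.5],1],
], force=10)

```text
time_s: 2.23
ee_pos: [486.2, -209.5, 251.3]
ee_rot: [-90.1, -0.1, -0.1]
force: [0.6, -0.3, 0.8]
gripper_width: 30.9
```

Emit:
carry_out([
  [[0,0,0],[0,0,0],1],
  [[0,0,0],[0,0,0],1],
  [[0,0,0],[0,0,0],1],
  [[0,0,0],[0,0,0],1],
], force=10)

```text
time_s: 2.57
ee_pos: [486.1, -209.2, 250.4]
ee_rot: [-90.0, -0.0, -0.1]
force: [-0.7, 0.9, 1.0]
gripper_width: 9.9
```

```bash
python3 - <<'E'
from h import *
s=env.state();print(s)
f=cam('wrist');cv2.imwrite('pics/4.png',f['frame'])
E
```

```text
{'time_s': 2.5667, 'qpos': array([-2.45287601e+01,  2.27642363e+01,  1.07873267e+02, -3.24225393e-03,
        4.93312166e+01, -2.44199999e+01]), 'qvel': array([-0.07327093, -0.04962286, -0.08883407,  0.01060083,  0.05857453,
        0.09303012]), 'effort': array([-7.52411946e-02, -3.92955637e+01, -1.75041139e+01,  1.37919807e-02,
        1.18516959e-02, -2.37543429e-05]), 'ee_pos': array([ 486.11889844, -209.19794317,  250.4367464 ]), 'ee_rot': array([-9.00151723e+01, -2.74648729e-02, -1.06644344e-01]), 'force': array([-0.66834182,  0.85691376,  0.99775927]), 'torque': array([ 0.01622949, -0.04685791, -0.02111975]), 'gripper_width': 9.888144528158632}
```

View pics/4.png

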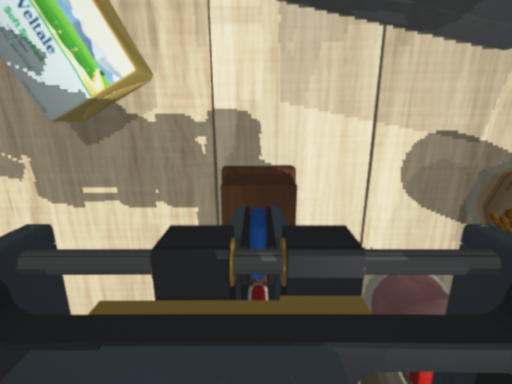

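Gripped, with the opening at 9.9 mm. I'll raise the grip force and lift.

Emit:
carry_out([
  [[0,0,0],[0,0,0],1],
  [[0,0,0],[0,0,0],1],
  [[0,0,0],[0,-5,0],1],
  [[0,0,0],[0,-15,0],1],
  [[0,0,0],[0,-35,0],1],
  [[0,0,0],[0,-60,0],1],
  [[0,0,0],[0,-90,0],1],
  [[0,0,0],[0,-120,0],1],
  [[0,0,0],[0,-135,0],1],
  [[0,0,0],[0,-135,0],1],
], force=45)

```text
time_s: 3.45
ee_pos: [486.4, -209.5, 389.7]
ee_rot: [-90.2, -0.4, -0.1]
force: [1.1, -0.8, -0.9]
gripper_width: 9.7
```

```bash
python3 -c "
from h import *
s=env.state();print(s['ee_pos'],s['ee_rot'],s['time_s'],s['force'],s['gripper_width'])
inc([545,-80,385],-10.7)"
```

```text
[ 486.41647829 -209.49325093  389.72499473] [-90.2125099   -0.42934915  -0.11236837] 3.45 [ 1.05626649 -0.79362643 -0.86544622] 9.72064036437328
turn [0.003 0.185 0.008] shift [ 58.3   4.7 129.6]
```

Emit:
carry_out([
  [[0,0.06,0],[15,0,32],1],
  [[0,0.12,0],[30,0,65],1],
  [[0,0.185,0],[45,0,97],1],
  [[0,0.185,0],[58,0,129],1],
  [[0,0.185,0],[58,0,129],1],
  [[0,0.185,0],[58,0,129],1],
  [[0,0.185,0],[58,0,129],1],
])

```text
time_s: 4.03
ee_pos: [543.8, -80.4, 384.1]
ee_rot: [-90.0, 0.1, -10.7]
force: [0.1, -0.3, -1.0]
gripper_width: 9.8
```

```bash
python3 - <<'E'
from h import *
s=env.state();print(s['ee_pos'],s['ee_rot'],s['time_s'],s['force'])
f=cam('wrist');cv2.imwrite('pics/5.png',cv2.resize(f['frame'],(800,600),interpolation=cv2.INTER_CUBIC))
import pickle;pickle.dump((s,f),open('w.pkl','wb'))
E
```

```text
[543.83327569 -80.4187711  384.12723333] [-90.04908751   0.14560144 -10.66964497] 4.0333 [ 0.08470028 -0.33914988 -0.95244476]
```

View pics/5.png

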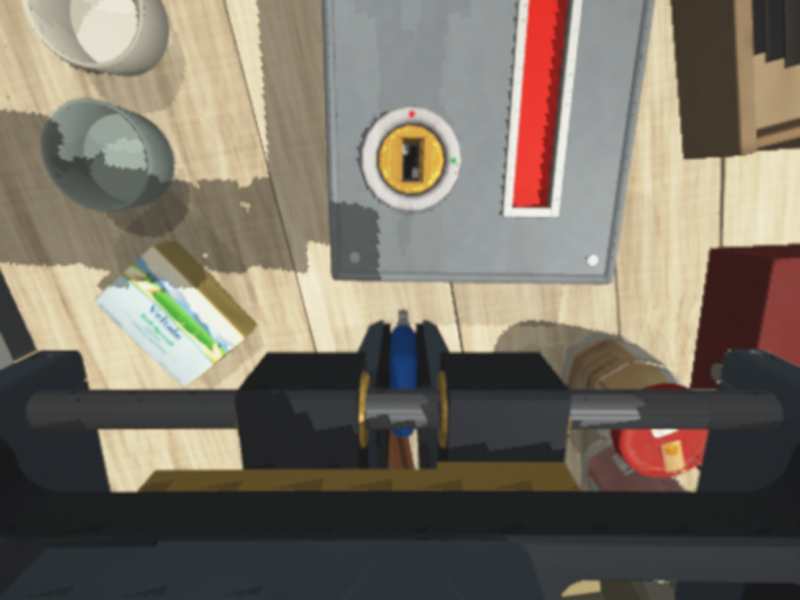

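```bash
python3 - <<'E'
from h import *
import pickle;s,f=pickle.load(open('w.pkl','rb'))
S=lambda l:(np.array(l,float)+.5)*.64-.5
print(onplane(f,S([(411.5,159),(410.5,159)]),118))
e=onplane(f,S([(325,5),(332,279),(612,282),(650,40)]),113);print(e)
for i,j,o in((1,0,90),(1,2,0),(2,3,90)):
    d=e[j]-e[i];print(np.degrees(np.arctan2(d[1],d[0]))-o)
r=onplane(f,S([(519,0),(504,214),(547,216),(578,0)]),113)
for i,j in((1,0),(2,3)):
    d=r[j]-r[i];print('slot',np.degrees(np.arctan2(d[1],d[0]))-90)
c=cloud(f);g=f['frame'].astype(int)
# brass/plate height and key in tool frame
hsv=cv2.cvtColor(f['frame'],cv2.COLOR_BGR2HSV)
m=(hsv[...,0]>15)&(hsv[...,0]<35)&(hsv[...,1]>120)&(abs(c[...,2]-118)<6)&(c[...,1]>-30)
p=c[m];print('plug',len(p),np.median(p,0),(p.min(0)+p.max(0))/2,np.ptp(p,0))
m=(hsv[...,0]>105)&(hsv[...,0]<125)&(hsv[...,1]>130)
R0=R.from_euler('xyz',s['ee_rot'],degrees=True)
q=R0.inv().apply(c[m]-s['ee_pos']);q=q[(abs(q[:,0])<20)&np.isfinite(q[:,0])&(q[:,1]>130)&(q[:,1]<250)]
print('cap tool',len(q),q.min(0),np.percentile(q,[5,50,95],0))
print('C',R0.inv().apply(f['W'][:3,3]-s['ee_pos']))
v=range(195,225)
for y in range(196,226,2):
  row=[]
  for x in range(250,267,4):
    t=R0.inv().apply(c[y,x]-s['ee_pos']);row.append(t.round(0).tolist())
  print(y,row)
E
```

```text
[[563.60709582   2.14270343 118.        ]
 [563.06892496   2.24332869 118.        ]]
[[533.5987513   84.01480082 113.        ]
 [504.4228688  -56.61979938 113.        ]
 [669.43386149 -89.18692722 113.        ]
 [695.66881289  37.12792506 113.        ]]
-11.7202566785365
-11.164602371651142
-11.733226882266479
slot -10.956817532974014
slot -13.63432036945214
plug 1106 [563.85435577   2.41871158 119.13892498] [562.82012828   1.71963847 117.07465856] [35.16612703 35.67154281  9.30878737]
cap tool 697 [ -4.80362122 150.2397184  -15.37146111] [[-4.10078852e+00  1.55947777e+02 -1.24885513e+01]
 [-2.38960691e-03  1.58400341e+02  1.29251305e+01]
 [ 4.69376357e+00  1.81177010e+02  1.61816291e+01]]
C [ 0.35234846 18.75416699 75.21112618]
196 [[-10.0, 383.0, -35.0], [-5.0, 385.0, -35.0], [1.0, 384.0, -35.0], [6.0, 383.0, -35.0], [12.0, 384.0, -35.0]]
198 [[-10.0, 384.0, -38.0], [-5.0, 384.0, -38.0], [1.0, 235.0, 8.0], [6.0, 383.0, -37.0], [12.0, 383.0, -37.0]]
200 [[-10.0, 383.0, -41.0], [-5.0, 384.0, -41.0], [1.0, 227.0, 9.0], [6.0, 383.0, -40.0], [12.0, 383.0, -40.0]]
202 [[-10.0, 382.0, -43
[... 578 characters left out ...]
1.0, 180.0, 16.0], [3.0, 184.0, 15.0], [5.0, 180.0, 16.0]]
214 [[-5.0, 186.0, 13.0], [-2.0, 178.0, 16.0], [1.0, 177.0, 16.0], [3.0, 179.0, 15.0], [5.0, 177.0, 16.0]]
216 [[-5.0, 181.0, 13.0], [-2.0, 174.0, 16.0], [1.0, 172.0, 17.0], [3.0, 174.0, 16.0], [5.0, 173.0, 16.0]]
218 [[-4.0, 178.0, 13.0], [-2.0, 171.0, 16.0], [1.0, 171.0, 16.0], [3.0, 172.0, 15.0], [5.0, 171.0, 16.0]]
220 [[-4.0, 173.0, 14.0], [-2.0, 168.0, 16.0], [1.0, 167.0, 16.0], [3.0, 169.0, 15.0], [5.0, 169.0, 15.0]]
222 [[-4.0, 170.0, 14.0], [-2.0, 164.0, 16.0], [1.0, 164.0, 16.0], [3.0, 166.0, 15.0], [5.0, 169.0, 14.0]]
224 [[-4.0, 166.0, 14.0], [-2.0, 162.0, 16.0], [1.0, 162.0, 16.0], [3.0, 162.0, 16.0], [5.0, 170.0, 12.0]]
```

The wrist view shows the keyway at (411,159), 560 mm scale, and the key hangs straight in the pads, about 1 mm toward tool -z. I'll move above the lock now.

```bash
python3 -c "
from h import *
inc([563.5,3.3,370],-11.3)"
```

```text
turn [ 0.001  0.01  -0.002] shift [ 3.8 14.3 86.4]
```

Emit:
carry_out([
  [[0,0.01,0],[2,0,30],1],
  [[0,0.01,0],[3,0,60],1],
  [[0,0.01,0],[3.8,4,80],1],
  [[0,0.01,0],[3.8,10,86.4],1],
  [[0,0.01,0],[3.8,14,86.4],1],
  [[0,0.01,0],[3.8,14,86.4],1],
  [[0,0.01,0],[3.8,14,86.4],1],
])

```text
time_s: 4.67
ee_pos: [563.7, 2.4, 370.7]
ee_rot: [-90.1, 0.1, -11.4]
force: [0.4, 0.6, -1.2]
gripper_width: 9.8
```

```bash
python3 - <<'E'
from h import *
s=env.state();print(s['ee_pos'],s['ee_rot'],s['time_s'],s['force'],s['torque'])
f=cam('wrist');g=f['frame'][130:280,160:360];cv2.imwrite('pics/6.png',cv2.resize(g,(800,600),interpolation=cv2.INTER_CUBIC))
import pickle;pickle.dump((s,f),open('w.pkl','wb'))
E
```

```text
[563.68277161   2.43300365 370.70089449] [-9.00589997e+01  6.92572448e-02 -1.13690115e+01] 4.6667 [ 0.36971109  0.58592441 -1.17051674] [-0.00261706 -0.06304866 -0.05419226]
```

View pics/6.png

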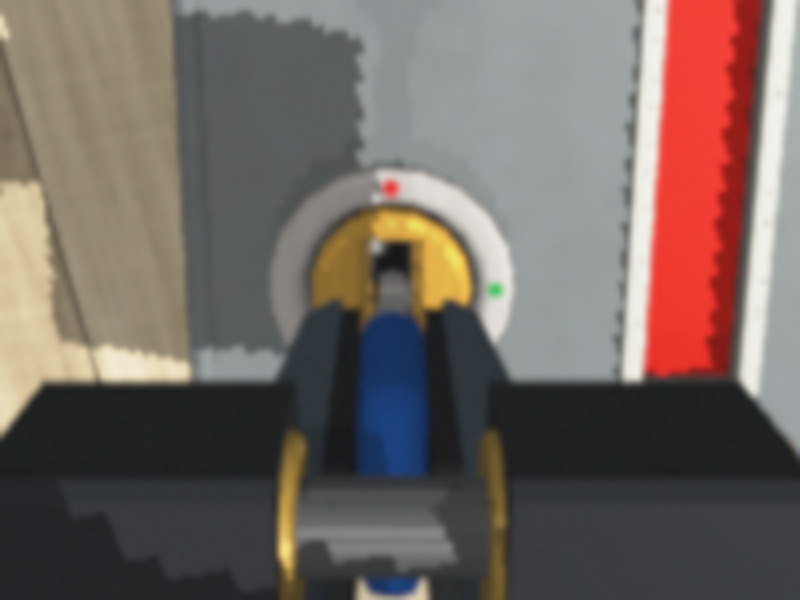

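```bash
python3 - <<'E'
from h import *
import pickle;s,f=pickle.load(open('w.pkl','rb'))
R0=R.from_euler('xyz',s['ee_rot'],degrees=True)
P=lambda l:(np.array(l,float)+.5)/4-.5+[160,130]
L=[(392,242),(390,208),(311,280),(473,280),(372,270),(417,270),(390,188),(494,290),(390,168)]
print(R0.inv().apply(onplane(f,P(L),118)-s['ee_pos']).round(1))
for z in(124,134,138):print(z,R0.inv().apply(onplane(f,P([(396,275),(380,280),(411,280)]),z)-s['ee_pos']).round(1).tolist())
e=onplane(f,P([(173,0),(188,380),(645,0),(622,380)]),113);print([np.degrees(np.arctan2(*(e[j]-e[j+1])[1::-1]))-90 for j in(0,2)])
hsv=cv2.cvtColor(f['frame'],cv2.COLOR_BGR2HSV);c=cloud(f)
m=(hsv[...,0]>105)&(hsv[...,0]<125)&(hsv[...,1]>130)
q=R0.inv().apply(c[m]-s['ee_pos']);q=q[(abs(q[:,0])<20)&np.isfinite(q[:,0])&(q[:,1]>130)&(q[:,1]<250)]
print(np.percentile(q,[2,50,98],0).round(1))
E
```

```text
[[ 2.000e-01  2.527e+02  1.010e+01]
 [-2.000e-01  2.527e+02  1.780e+01]
 [-1.780e+01  2.527e+02  1.300e+00]
 [ 1.820e+01  2.527e+02  1.400e+00]
 [-4.200e+00  2.527e+02  3.600e+00]
 [ 5.800e+00  2.527e+02  3.700e+00]
 [-3.000e-01  2.527e+02  2.230e+01]
 [ 2.300e+01  2.527e+02 -1.000e+00]
 [-3.000e-01  2.527e+02  2.670e+01]]
124 [[1.1, 246.7, 4.4], [-2.4, 246.7, 3.2], [4.3, 246.7, 3.2]]
134 [[1.1, 236.7, 7.5], [-2.3, 236.7, 6.4], [4.2, 236.7, 6.4]]
138 [[1.0, 232.7, 8.7], [-2.2, 232.7, 7.6], [4.1, 232.7, 7.6]]
[np.float64(-12.000126781238038), np.float64(-11.311126854207757)]
[[ -4.5 155.4 -13.6]
 [  0.5 158.5  13.1]
 [  5.  184.7  16.4]]
```

Key and lock agree to within about 1 mm in both axes, so I'll lower slowly.

Emit:
carry_out([
  [[0,0,0],[0,4,0],1],
  [[0,0,0],[0,8,0],1],
  [[0,0,0],[0,12,0],1],
  [[0,0,0],[0,16,0],1],
  [[0,0,0],[0,20,0],1],
  [[0,0,0],[0,23,0],1],
  [[0,0,0],[0,23,0],1],
])

```text
time_s: 5.3
ee_pos: [563.9, 3.9, 347.3]
ee_rot: [-90.0, 0.1, -11.3]
force: [0.1, 0.2, -1.3]
gripper_width: 10.0
```

```bash
cat > st.py <<'E'
from h import *
s=env.state()
for k in('time_s','ee_pos','ee_rot','force','torque','gripper_width'):print(k,np.round(s[k],2))
E
python3 st.py
```

```text
time_s 5.3
ee_pos [563.87   3.87 347.26]
ee_rot [-9.002e+01  9.000e-02 -1.128e+01]
force [ 0.1   0.15 -1.31]
torque [-0.02 -0.06 -0.04]
gripper_width 10.05
```

Emit:
carry_out([
  [[0,0,0],[0,2,0],1],
  [[0,0,0],[0,4,0],1],
  [[0,0,0],[0,6,0],1],
  [[0,0,0],[0,8,0],1],
  [[0,0,0],[0,10,0],1],
  [[0,0,0],[0,12,0],1],
  [[0,0,0],[0,12,0],1],
])

```text
time_s: 5.88
ee_pos: [563.9, 3.7, 335.7]
ee_rot: [-90.0, 0.0, -11.3]
force: [0.4, -0.9, -1.5]
gripper_width: 9.8
```

```bash
python3 st.py
```

```text
time_s 5.88
ee_pos [563.9    3.7  335.75]
ee_rot [-9.005e+01  4.000e-02 -1.128e+01]
force [ 0.4  -0.95 -1.53]
torque [-0.28  0.04 -0.06]
gripper_width 9.81
```

Emit:
carry_out([
  [[0,0,0],[0,0.7,-0.3],1],
  [[0,0,0],[0,1.4,-0.5],1],
  [[0,0,0],[0,2,-0.5],1],
  [[0,0,0],[0,2,-0.5],1],
])

```text
time_s: 6.22
ee_pos: [563.8, 3.3, 334.7]
ee_rot: [-90.0, 0.0, -11.3]
force: [-1.7, -0.1, 3.3]
gripper_width: 10.1
```

```bash
python3 st.py
```

```text
time_s 6.22
ee_pos [563.8    3.34 334.67]
ee_rot [-9.001e+01  1.000e-02 -1.129e+01]
force [-1.67 -0.06  3.35]
torque [-0.14  0.5   0.01]
gripper_width 10.11
```

Emit:
carry_out([
  [[0,-0.06,0],[-0.3,0,0],1],
  [[0,-0.12,0],[-0.3,0,0],1],
  [[0,-0.17,0],[-0.3,0,0],1],
  [[0,-0.21,0],[-0.3,0,0],1],
  [[0,-0.24,0],[-0.3,0,0],1],
  [[0,-0.24,0],[-0.3,0,0],1],
])

```text
time_s: 6.72
ee_pos: [563.4, 3.4, 334.7]
ee_rot: [-90.0, 0.0, 2.5]
force: [-2.1, -0.6, 5.6]
gripper_width: 9.4
```

```bash
python3 st.py
```

```text
time_s 6.72
ee_pos [563.39   3.36 334.66]
ee_rot [-9.00e+01  3.00e-02  2.47e+00]
force [-2.13 -0.62  5.64]
torque [-0.17  0.63 -0.11]
gripper_width 9.41
```

Emit:
carry_out([
  [[0,0.06,0],[-0.3,0,0],1],
  [[0,0.12,0],[-0.3,0,0],1],
  [[0,0.18,0],[-0.3,0,0],1],
  [[0,0.24,0],[-0.3,0,0],1],
  [[0,0.24,0],[-0.3,1,0],1],
  [[0,0.24,0],[-0.3,2,0],1],
  [[0,0.24,0],[-0.3,3,0],1],
  [[0,0.24,0],[-0.3,3,0],1],
])

```text
time_s: 7.38
ee_pos: [563.5, 3.4, 331.1]
ee_rot: [-90.0, -0.0, -11.3]
force: [-0.2, 0.3, 1.5]
gripper_width: 9.8
```

```bash
python3 st.py
```

```text
time_s 7.38
ee_pos [563.54   3.44 331.05]
ee_rot [-8.999e+01 -4.000e-02 -1.127e+01]
force [-0.16  0.3   1.49]
torque [ 0.07 -0.01 -0.05]
gripper_width 9.84
```

The key is past the pins. I'll push it home.

Emit:
carry_out([
  [[0,0,0],[0,2,0],1],
  [[0,0,0],[0,4,0],1],
  [[0,0,0],[0,6,0],1],
  [[0,0,0],[0,8,0],1],
  [[0,0,0],[0,10,0],1],
  [[0,0,0],[0,11.5,0],1],
  [[0,0,0],[0,12,0],1],
  [[0,0,0],[0,12,0],1],
])

```text
time_s: 8.05
ee_pos: [563.5, 3.4, 319.2]
ee_rot: [-90.0, -0.0, -11.3]
force: [0.4, -0.2, 4.0]
gripper_width: 9.9
```

```bash
python3 st.py
```

```text
time_s 8.05
ee_pos [563.54   3.35 319.2 ]
ee_rot [-9.000e+01 -4.000e-02 -1.128e+01]
force [ 0.45 -0.22  4.03]
torque [-0.01 -0.09 -0.03]
gripper_width 9.86
```

Emit:
carry_out([
  [[0,0,0],[0,0.7,0],1],
  [[0,0,0],[0,1.4,0],1],
  [[0,0,0],[0,2,0],1],
  [[0,0,0],[0,2,0],1],
], force=58)

```text
time_s: 8.38
ee_pos: [563.5, 3.4, 318.3]
ee_rot: [-90.0, -0.1, -11.3]
force: [-1.6, 0.0, 10.8]
gripper_width: 9.9
```

```bash
python3 st.py
```

```text
time_s 8.38
ee_pos [563.46   3.36 318.35]
ee_rot [-8.999e+01 -8.000e-02 -1.129e+01]
force [-1.590e+00  1.000e-02  1.077e+01]
torque [ 0.02  0.3  -0.01]
gripper_width 9.86
```

Home: 318.35 mm against a predicted 318.4, with firm contact. Now the clockwise turn.

Emit:
carry_out([
  [[0,0.1,0],[0,0,0],1],
  [[0,0.2,0],[0,0,0],1],
  [[0,0.3,0],[0,0,0],1],
  [[0,0.4,0],[0,0,0],1],
  [[0,0.5,0],[0,0,0],1],
  [[0,0.6,0],[0,0,0],1],
  [[0,0.7,0],[0,0,0],1],
  [[0,0.8,0],[0,0,0],1],
  [[0,0.8,0],[0,0,0],1],
])

```text
time_s: 9.13
ee_pos: [564.0, 3.1, 318.3]
ee_rot: [-89.9, -0.2, -57.3]
force: [-0.5, -0.5, 9.1]
gripper_width: 9.6
```

```bash
python3 st.py
```

```text
time_s 9.13
ee_pos [563.97   3.14 318.33]
ee_rot [-89.87  -0.16 -57.27]
force [-0.5  -0.51  9.12]
torque [-0.21 -0.02  0.05]
gripper_width 9.62
```

Emit:
carry_out([
  [[0,0.1,0],[0,0,0],1],
  [[0,0.2,0],[0,0,0],1],
  [[0,0.3,0],[0,0,0],1],
  [[0,0.4,0],[0,0,0],1],
  [[0,0.5,0],[0,0,0],1],
  [[0,0.6,0],[0,0,0],1],
  [[0,0.7,0],[0,0,0],1],
  [[0,0.76,0],[0,0,0],1],
  [[0,0.8,0],[0,0,0],1],
  [[0,0.8,0],[0,0,0],1],
])

```text
time_s: 9.97
ee_pos: [564.3, 2.1, 318.4]
ee_rot: [-89.7, -0.2, -102.9]
force: [2.0, -5.2, 7.7]
gripper_width: 9.6
```

```bash
python3 st.py; python3 - <<'E'
from h import *
f=cam('wrist');g=cam('top')['frame'][80:208,130:270]
cv2.imwrite('pics/7.png',np.hstack([cv2.resize(f['frame'],(400,300)),cv2.resize(g,(328,300),interpolation=cv2.INTER_CUBIC)]))
E
```

```text
time_s 9.97
ee_pos [564.26   2.14 318.36]
ee_rot [ -89.7    -0.18 -102.94]
force [ 1.95 -5.18  7.65]
torque [-0.96 -0.19  0.2 ]
gripper_width 9.55
```

View pics/7.png

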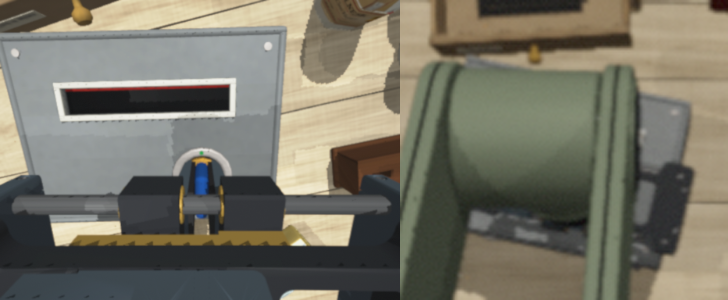

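Wrist view: the slot is nearly fully dark, with a thin red line at its back edge (row ~88). I'll turn a little further, onto the stop, and ease the side load.

Emit:
carry_out([
  [[0,0.03,0],[0.3,0,0],1],
  [[0,0.06,0],[0.6,0.2,0],1],
  [[0,0.09,0],[0.6,0.4,0],1],
  [[0,0.09,0],[0.6,0.4,0],1],
  [[0,0.09,0],[0.6,0.4,0],1],
])

```text
time_s: 10.48
ee_pos: [564.1, 1.8, 318.3]
ee_rot: [-89.7, -0.1, -108.0]
force: [1.1, -4.1, 9.7]
gripper_width: 9.9
```

```bash
python3 st.py; python3 - <<'E'
from h import *
f=cam('wrist');cv2.imwrite('pics/8.png',cv2.resize(f['frame'][80:230,20:320],(800,400),interpolation=cv2.INTER_CUBIC))
E
```

```text
time_s 10.48
ee_pos [564.14   1.8  318.34]
ee_rot [-8.9680e+01 -1.0000e-01 -1.0802e+02]
force [ 1.05 -4.09  9.72]
torque [-0.81 -0.02  0.16]
gripper_width 9.89
```

View pics/8.png

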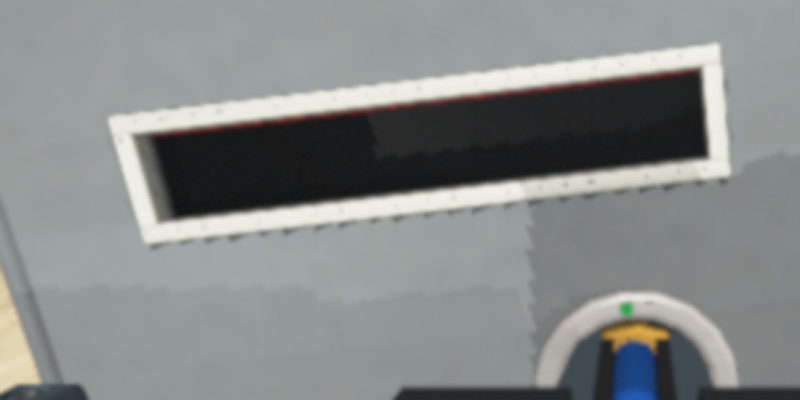

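Emit:
carry_out([
  [[0,0.03,0],[0.2,0,0],1],
  [[0,0.06,0],[0.4,0,0],1],
  [[0,0.08,0],[0.5,0,0],1],
  [[0,0.08,0],[0.5,0,0],1],
  [[0,0.08,0],[0.5,0,0],1],
])

```text
time_s: 10.95
ee_pos: [563.9, 1.6, 318.3]
ee_rot: [-89.7, -0.1, -112.5]
force: [0.8, -3.0, 11.0]
gripper_width: 9.8
```

```bash
python3 st.py; python3 - <<'E'
from h import *
f=cam('wrist');cv2.imwrite('pics/9.png',cv2.resize(f['frame'][80:230,20:320],(800,400),interpolation=cv2.INTER_CUBIC))
E
python3 st.py
```

```text
time_s 10.95
ee_pos [563.92   1.61 318.33]
ee_rot [-8.9690e+01 -8.0000e-02 -1.1248e+02]
force [ 0.8  -3.05 11.  ]
torque [-0.53  0.12  0.84]
gripper_width 9.8
time_s 11.0
ee_pos [563.91   1.6  318.3 ]
ee_rot [-8.9700e+01 -8.0000e-02 -1.1248e+02]
force [ 0.9  -2.86 10.3 ]
torque [-0.51  0.08  0.88]
gripper_width 9.71
```

View pics/9.png

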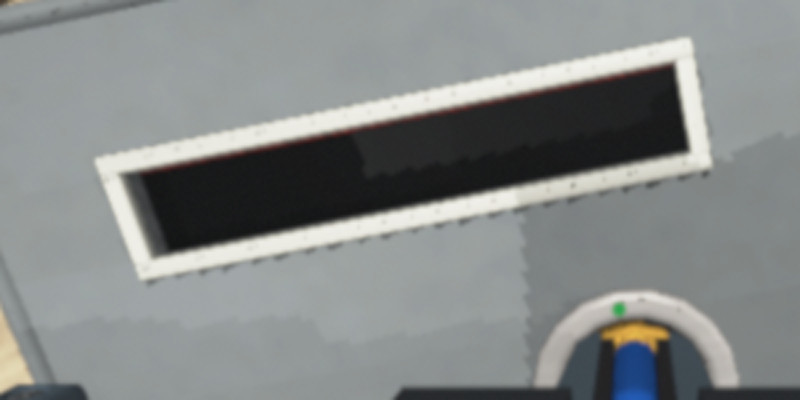

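Torque jumped to 0.85 N m, so the key is on the stop, and the slot is fully dark. I'll ease off slightly and check that it holds.

Emit:
carry_out([
  [[0,-0.02,0],[0.2,0,0],1],
  [[0,-0.02,0],[0.2,0,0],1],
  [[0,-0.02,0],[0.2,0,0],1],
  [[0,-0.02,0],[0.2,0,0],1],
  [[0,-0.02,0],[0.2,0,0],1],
  [[0,-0.02,0],[0.2,0,0],1],
  [[0,-0.02,0],[0.2,0,0],1],
  [[0,-0.02,0],[0.2,0,0],1],
  [[0,-0.02,0],[0.2,0,0],1],
  [[0,-0.02,0],[0.2,0,0],1],
])

```text
time_s: 11.83
ee_pos: [563.9, 1.5, 318.3]
ee_rot: [-89.7, -0.1, -111.4]
force: [0.6, -3.3, 10.2]
gripper_width: 9.7
```

```bash
python3 st.py; python3 - <<'E'
from h import *
f=cam('wrist');cv2.imwrite('pics/10.png',f['frame'])
E
```

```text
time_s 11.83
ee_pos [563.87   1.5  318.34]
ee_rot [-8.9700e+01 -5.0000e-02 -1.1139e+02]
force [ 0.58 -3.33 10.19]
torque [-0.44  0.01  0.64]
gripper_width 9.67
```

View pics/10.png

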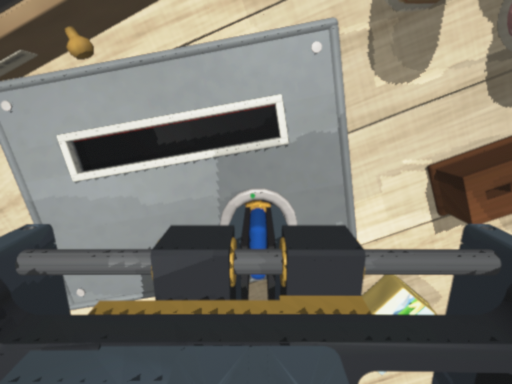

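The slot is open, the key is held home on the stop, and the stand shows the empty blue pocket at (497,187). Handing in.

```bash
python3 -c "
from h import *
env.job_done()"; python3 st.py
```

```text
the job is handed in; nothing more can be done
the job is handed in; nothing more can be done
```

The blue key is fully in the lock, turned clockwise to the stop, and the arm is still holding it there. The job was handed in at about 12 s of the 54 s allowed.

- **Insertion:** the key stopped on the pins with its tip about 23.5 mm in. One twist anticlockwise and back freed it, so no clockwise twist past centre was needed. It then went home, with the tool at 318.35 mm against a predicted 318.4 mm.
- **Turn:** the wrist torque jumped to about 0.85 N m at the stop. I eased it to 0.64 N m, and it held steady for the last 0.8 s with about 10 N of contact force on the key and a 58 N grip.
- **Shutter:** the last wrist picture shows the drop slot dark over its full width. A hairline of red at its back edge showed in the earlier close-ups.
- **Not confirmed:** I didn't touch the red key, but it was out of view in the last picture. The top camera's view of the lock was also blocked by the arm.

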